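# Find the good clamp slot with a feeler gauge

## Robot

A 6-joint arm with a two-finger parallel gripper is mounted at the origin on the work surface. World frame = base frame: x ahead of the robot, y to its left, z up, the work surface at z = 0. Lengths are in m, angles in degrees, forces in N, time in s.
With the tool pointing down it reaches from about 0.35 to 0.875 m from the base axis. Payload 4.2 kg.
Tool frame: the origin (TCP) lies on the centre line of the jaws, within the pads' length; the fingertips stand 11 mm ahead of it and the grasp point (between the pads) lies 8 mm behind it; z points along the fingers, y is the line along which they close (so a half turn about z gives the same grasp; the last joint's range is limited). The gripper opens to 87 mm and grips with 3 to 60 N. Pads are 19 mm wide; open, the fingers measure 117 mm over their backs; the gripper's body (75 mm by 190 mm) begins 51 mm behind the grasp point.
Start: joints at [80.42, 22.042, 0.453, 0, -68.411, -14.817], TCP at [0.258, 0.569, 0.234] pointing down, gripper open.
Joint ranges: [-179.83, 179.83], [-69.29, 118.12], [-61.27, 80.66], [-181.25, 117.63], [-171.15, -9.14], [-177.46, 177.46]. Speed limits (degrees/s): [159.86, 159.86, 180, 180, 180, 180].

## Interface

Orientations are given as a 3x3 rotation matrix whose columns are the frame's x, y, z axes.
In Python, from station import r gives the robot as it stands.
- The arm moves only by the tool servo_tool, never from a script. Its argument "commands" is a list that holds one entry, the list of rows, each a list of 7 numbers: the closure, from 0 (fully open) to 1 (shut), then the shift along the tool's x, y, z in mm, then the turn, a rotation vector about the tool's x, y, z in rad. In form: [[[claw, x, y, z, ax, ay, az], ...]]. A call has exactly 5 rows; each row is the pose to reach, as a shift and turn from the pose commanded when the call began, along the tool's axes at that moment; what a row does not reach only later rows make up. A row lasts 1/10 s, in which the tool goes at most 50 mm and 8.59 degrees, less where a joint would pass 70% of its speed; a pose out of reach is approached as far as the arm can. A call with a gripper value outside its range is refused whole. The fingers move at their own pace and stop on an object; the grip force is fixed at half the most. Time passes only in rows, so rows that repeat a pose let the fingers close, or fill a call up. It gives the time, the measured TCP pose, the force, the opening and the grip force at its end, in the units of the state.
- r.sense(): the state, without advancing time (a new reading comes with each control period).
- r.capture(name): name is "side" or "top"; returns a dict with "pixels" (480x640x3 uint8, red, green, blue), "camera_matrix" (3x3 intrinsics, pixels), "dist" ([k1, k2, p1, p2, k3] as OpenCV has them; the pictures are not rectified), "R" (3x3) and "t" (3): a world point X has camera coordinates R X + t. Camera axes: x right, y down, z forward; pixel columns grow to the right and rows downward; lengths in m; the calibration is good to about 2 mm. A picture is of the moment at which its call begins. There is no depth.
- r.finish_job(): hands the job in; it is judged then, once.
The state is a dict: "time_s": time; "joints": joint angles; "joint_velocities": joint speeds; "effort": joint torques, N m; "tcp_pos": TCP position; "ee_rot": TCP orientation; "wrist_force": force on the tool from outside, world axes, zero at the start; "moment": the same for the moment, N m; "gripper_width": opening from 0.0 (shut) to 1.0 (fully open); "gripper_force": force on a finger pad.
Only numpy, scipy, OpenCV 4.12 (cv2) and the standard library are available. Lean on these libraries where they do the work, as an engineer would, in place of code of your own. Each camera call takes 0.05 s, during which the arm holds its last target. There are 200 camera calls.

## Task

The document clamp on the bench has three upright slots that look alike, but one has lost its spring, one is seized, and only one still clamps as it should. Pick up the feeler gauge and slide the blade gently from the front into the slots until you find the one where it goes in with a light, steady drag - in the tired slot it slides freely, and in the seized one it meets a hard resistance and must not be forced. Leave the blade well into the good slot (more than half of the blade, straight and upright) to mark it, let go, and leave the other things on the bench alone.

Things in the scene. Friction and masses are not known exactly. Their poses are not given: they have to be found in the camera images.
- gauge: Feeler gauge standing on edge, about 160 g. Grey handle block 60 long (x) x 22 thick (y) x 45 mm high, two rivets; a plain steel blade sticks out of its +x end: 90 mm long, 5 mm thick (y), 10 to 38 mm above the handle's underside, rounded tip. Origin: centre of the handle's underside; x towards the tip, z up. Grip the handle across its 22 mm.
- gauge_tip (a point): End of the blade, 120 mm ahead (+x) of the gauge's origin and 24 mm above the handle's underside; same axes as the gauge.
- clamp: Document clamp fixed on the bench, 120 (x) x 250 (y) x 54 mm high: 4 mm base plate, grey back block along the far (+x) edge, three upright open-topped slots along x, 75 mm apart. Each slot: fixed aluminium jaw on its -y side, black pad sprung towards -y on its +y side. Origin: centre of the underside; x from the mouths to the back block, z up. Which slot is the good one changes between starts.
- slot1 (a point): Mouth of the first slot (clamp's +y side), on its centre line at the front edge, 27 mm above the bench; x into the slot, z up. In every slot jaw and pad taper inwards from the mouth (over 15 mm wide): jaw face 3.5 mm to -y of the centre line from 20 mm deep, pad face at rest 0.5 mm to +y from 30 mm deep, so the blade pushes the pad 1 to 2 mm aside. The back block stops the tip at 106 mm.
- slot2 (a point): Mouth of the middle slot, likewise. Pressure of the pads on the blade: tired slot about 0.5 N, good slot 6 to 7 N (drag along the slot a few newtons), seized slot 30 N and more once in: stop there at the pad's taper, 15 to 30 mm deep. More than 25 N between blade and a pad does damage.
- slot3 (a point): Mouth of the third slot (the clamp's -y side), likewise.
- tape_roll: Empty cardboard tape core lying flat, 90 mm across, 48 mm high; bystander. Origin: centre of its underside.
- spray: Blue plastic bottle, 64 mm across, 170 mm high, standing; bystander. Origin: centre of its underside.
- stapler: Black desk stapler, 140 x 36 x 54 mm; bystander. Origin: centre of its underside.
There are look-alikes about, which are no part of the job. Leave any green look-alike of the gauge alone.

How it is judged:
By the outcome, as a careful person would: the job done as asked, in the order asked, and still so for the second after the job is handed in, with the robot touching nothing.
It also fails if it takes over 64 s, if anything falls off the work surface, if the arm or the gripper's body presses on something with over 40 N, if the wrist force passes 120 N, or if a joint passes its speed limit or range.

## Working session

There is one attempt and no reset: what is moved stays moved. The work goes in short steps, Python scripts to look and compute and a tool call to move; the robot and the scene stay as the last step left them, time stands still between calls to the robot, and variables do not carry over. Pictures are saved under pics/ and viewed, at most 10 in all, crops included, and the job is handed in when it is done.

Besides the shell and the picture viewer there is one more tool, called after "Request:" in YAML: its name, and indented under it one key for each argument. servo_tool: Moves the arm, as the interface text tells. Its arguments: {"type":"object","properties":{"commands":{"type":"array","items":{"type":"array","items":{"type":"array","items":{"type":"number"}}}}},"required":["commands"]}

```bash
mkdir -p pics; cat > h.py <<'E'
import numpy as np, cv2
from station import r
def snap(n,f):
    c=r.capture(n); cv2.imwrite(f,cv2.cvtColor(c["pixels"],cv2.COLOR_RGB2BGR)); return c
def pix2world(c,uv,z):
    uv=np.array(uv,float).reshape(-1,1,2)
    n=cv2.undistortPoints(uv,np.array(c["camera_matrix"]),np.array(c["dist"])).reshape(-1,2)
    R=np.array(c["R"]);t=np.array(c["t"]); o=-R.T@t
    d=np.c_[n,np.ones(len(n))]@R
    return o+d*((np.atleast_1d(z)-o[2])/d[:,2])[:,None]
def proj(c,P):
    return cv2.projectPoints(np.array(P,float).reshape(-1,3),cv2.Rodrigues(np.array(c["R"]))[0],np.array(c["t"]),np.array(c["camera_matrix"]),np.array(c["dist"]))[0].reshape(-1,2)
def world2tool(dv):
    return np.array(r.sense()["ee_rot"]).T@np.array(dv)*1000
E
python3 - <<'E'
from h import *
np.set_printoptions(precision=4,suppress=True)
for n in("top","side"):
    c=snap(n,f"pics/{n}0.png"); R=np.array(c["R"]);print(n,-R.T@np.array(c["t"]),R[2],c["camera_matrix"])
s=r.sense();print(s["time_s"],s["ee_rot"],s["tcp_pos"],s["gripper_width"])
E
```

```text
top [ 0.403  -0.0382  0.9326] [ 0.1327 -0.01   -0.9911] [[434.4955   0.     316.8446]
 [  0.     434.4955 247.7567]
 [  0.       0.       1.    ]]
side [ 0.0375 -0.7165  0.9458] [ 0.3828  0.5496 -0.7426] [[477.225    0.     314.9391]
 [  0.     477.225  235.956 ]
 [  0.       0.       1.    ]]
0.1 [[ 0.9106 -0.4132 -0.0007]
 [-0.4132 -0.9106 -0.0018]
 [ 0.0001  0.0019 -1.    ]] [0.258  0.5687 0.2326] 0.9992023425834202
```

View pics/top0.png

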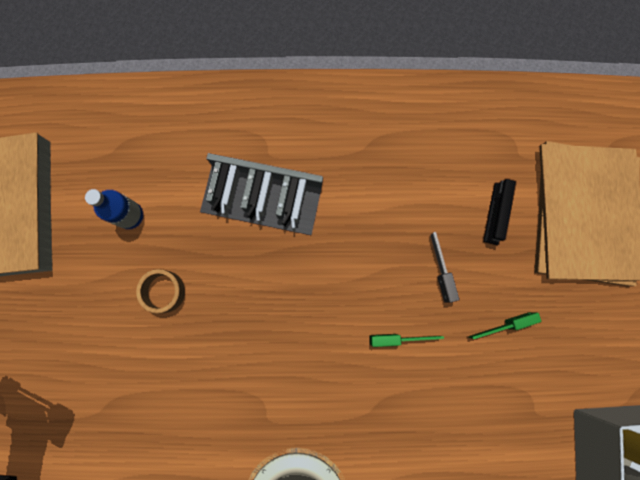

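View pics/side0.png

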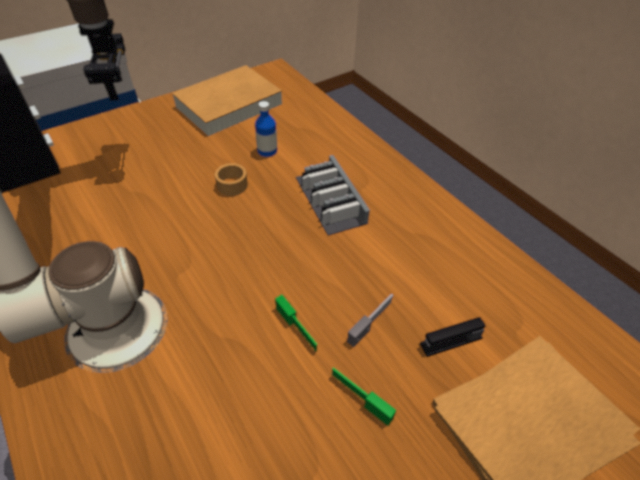

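The top view shows the grey gauge (handle 450,288; tip 434,234) and two green look-alikes (385–440,340 and 470–540,325). The grey one fits the description of grey handle and steel blade. The clamp is at about (265,195), with its back block on the far side. I'll confirm this in one enlarged picture that shows both the gauge and the clamp.

```bash
python3 - <<'E'
import cv2,numpy as np
a=cv2.imread("pics/top0.png")
g=cv2.resize(a[222:314,410:480],None,fx=6,fy=6,interpolation=cv2.INTER_CUBIC)
k=cv2.resize(a[148:240,195:330],None,fx=6,fy=6,interpolation=cv2.INTER_CUBIC)
o=np.hstack([g[:, :],k]); print(o.shape)
o=cv2.resize(o,None,fx=.64,fy=.64,interpolation=cv2.INTER_AREA);print(o.shape)
cv2.imwrite("pics/crop1.png",o)
E
```

```text
(552, 1230, 3)
(353, 787, 3)
```

View pics/crop1.png

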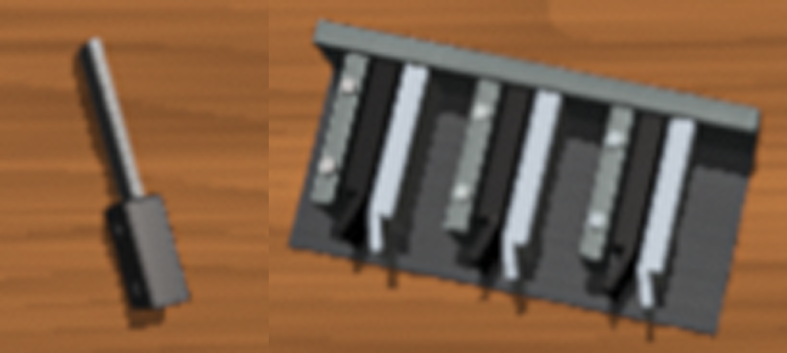

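```bash
cat > fit.py <<'E'
from h import *
from scipy.optimize import least_squares
def fit(c,P,uv,x0,z=0.):
    P=np.array(P)/1000.; uv=np.array(uv,float)
    def w(q):
        a=q[2];R=np.array([[np.cos(a),-np.sin(a),0],[np.sin(a),np.cos(a),0],[0,0,1]]);return P@R.T+[q[0],q[1],z]
    s=least_squares(lambda q:(proj(c,w(q))-uv).ravel(),x0); return s.x,s.fun.reshape(-1,2)
E
python3 - <<'E'
from fit import *
np.set_printoptions(precision=4,suppress=True)
c=r.capture("top")
k=3.84
g=lambda L:[(410-.5+u/k+.13,222-.5+v/k+.13) for u,v in L]
cl=lambda L:[(195-.5+(u-268.8)/k+.13,148-.5+v/k+.13) for u,v in L]
q,e=fit(c,[[30,11,45],[30,-11,45],[-30,-11,45],[-30,11,45],[90+30,0,38]],g([(131,199),(162,195),(189,300),(152,306),(95,40)]),[.4,-.3,.2])
print("gauge",q[:2],np.degrees(q[2]));print(e)
q,e=fit(c,[[60,125,54],[60,-125,54],[-60,125,4],[-60,-125,4]],cl([(318,21),(761,108),(290,246),(716,334)]),[.6,.1,-.2])
print("clamp",q[:2],np.degrees(q[2]));print(e)
c=r.capture("side")
E
```

```text
gauge [ 0.4383 -0.3221] 12.488824502835424
[[-1.7678  0.4446]
 [ 0.2685 -0.936 ]
 [ 0.7537  0.0923]
 [ 0.2282  1.0273]
 [ 0.5352 -0.6706]]
clamp [0.6407 0.0734] -12.233352718559896
[[-0.1328 -0.4721]
 [ 0.2553 -0.1594]
 [-0.4926  0.3218]
 [ 0.3509  0.2875]]
```

```bash
cat > go.py <<'E'
# go.py x y z yaw : shift (mm) and turn (rad) in tool axes from the measured pose to a target pointing down with tool x at yaw
import sys; from h import *
from scipy.spatial.transform import Rotation as Ro
np.set_printoptions(precision=4,suppress=True)
s=r.sense(); R=np.array(s["ee_rot"]); a=[float(v) for v in sys.argv[1:]]
print("t",s["time_s"],"tcp",np.array(s["tcp_pos"]),"yaw %.2f"%np.degrees(np.arctan2(R[1,0],R[0,0])),"j",np.array(s["joints"]),"F",np.array(s["wrist_force"]),"M",np.array(s["moment"]),"w",s["gripper_width"],s["gripper_force"])
for i in range(0,len(a),4):
    x,y,z,w=a[i:i+4]; T=Ro.from_euler("z",w,degrees=True).as_matrix()@np.diag([1,-1,-1.])
    print("->",a[i:i+4],"shift",(R.T@(np.array([x,y,z])-s["tcp_pos"])*1000).round(2),"turn",Ro.from_matrix(R.T@T).as_rotvec().round(4))
E
python3 go.py .40 .35 .22 -5  .44 .33 .2 -5
```

```text
t 0.2 tcp [0.258  0.5689 0.2329] yaw -24.40 j [ 80.4208  22.0732   0.4107  -0.0132 -68.4115 -14.8163] F [-0.073  -0.0411 -0.3914] M [-0.0016 -0.0299  0.003 ] w 0.9997557841135876 0.0
-> [0.4, 0.35, 0.22, -5.0] shift [219.74 140.67  13.11] turn [ 0.0013  0.0001 -0.3386]
-> [0.44, 0.33, 0.2, -5.0] shift [264.43 142.33  33.11] turn [ 0.0013  0.0001 -0.3386]
```

Request:
servo_tool:
  commands:
    - [[0, 42, 27, 0, 0, 0, -0.07], [0, 84, 54, 0, 0, 0, -0.14], [0, 126, 81, 0, 0, 0, -0.21], [0, 168, 108, 0, 0, 0, -0.28], [0, 210, 135, 0, 0, 0, -0.34]]

```text
time_s: 0.7
tcp_pos: [0.3942, 0.3577, 0.2336]
ee_rot: [[0.997, -0.082, 0.0], [-0.082, -0.997, 0.0], [0.0, -0.0, -1.0]]
wrist_force: [0.4, 0.4, 0.2]
gripper_width: 0.999
gripper_force: 0.0
```

```bash
python3 go.py .43 .11 .22 8
```

```text
t 0.7 tcp [0.3942 0.3577 0.2336] yaw -4.73 j [ 59.6898  13.0097 -12.545   -0.0005 -64.4416  25.579 ] F [0.3687 0.3511 0.2294] M [ 0.0337 -0.1102 -0.0303] w 0.9993001994771968 0.0
-> [0.43, 0.11, 0.22, 8.0] shift [ 56.11 243.88  13.57] turn [-0.0001 -0.     -0.2222]
```

Request:
servo_tool:
  commands:
    - [[0, 11, 48, 2, 0, 0, -0.06], [0, 22, 96, 4, 0, 0, -0.12], [0, 33, 144, 6, 0, 0, -0.18], [0, 44, 192, 8, 0, 0, -0.24], [0, 55, 240, 10, 0, 0, -0.3]]

```text
time_s: 1.2
tcp_pos: [0.4276, 0.1137, 0.2237]
ee_rot: [[0.976, 0.216, 0.0], [0.216, -0.976, 0.0], [0.001, -0.0, -1.0]]
wrist_force: [1.0, 0.8, 0.6]
gripper_width: 1.004
gripper_force: 0.0
```

Request:
servo_tool:
  commands:
    - [[0, -10, 48, 6, 0, 0, 0], [0, -20, 96, 12, 0, 0, 0], [0, -30, 144, 18, 0, 0, 0], [0, -40, 192, 24, 0, 0, 0], [0, -50, 240, 30, 0, 0, 0]]

```text
time_s: 1.7
tcp_pos: [0.4296, -0.1314, 0.1936]
ee_rot: [[0.977, 0.213, 0.001], [0.213, -0.977, 0.0], [0.001, 0.0, -1.0]]
wrist_force: [0.6, 0.4, 0.6]
gripper_width: 1.002
gripper_force: 0.0
```

```bash
python3 go.py .4383 -.3221 .1 12.5
```

```text
t 1.7 tcp [ 0.4296 -0.1314  0.1936] yaw 12.30 j [  3.8325   6.8711 -26.556    0.0011 -56.5202  98.4622] F [0.5741 0.3871 0.6203] M [ 0.0013 -0.1756 -0.0073] w 1.0022281759542344 0.0
-> [0.4383, -0.3221, 0.1, 12.5] shift [-32.22 188.18  93.62] turn [ 0.0002 -0.0009 -0.0036]
```

Request:
servo_tool:
  commands:
    - [[0, -7, 45, 15, 0, 0, 0], [0, -14, 90, 30, 0, 0, 0], [0, -21, 135, 45, 0, 0, 0], [0, -28, 180, 60, 0, 0, 0], [0, -32, 190, 80, 0, 0, 0]]

```text
time_s: 2.2
tcp_pos: [0.4399, -0.3261, 0.1131]
ee_rot: [[0.978, 0.209, 0.002], [0.209, -0.978, -0.002], [0.002, 0.002, -1.0]]
wrist_force: [-0.3, 0.8, -0.0]
gripper_width: 1.002
gripper_force: 0.0
```

```bash
python3 go.py .4383 -.3221 .021 12.5; python3 - <<'E'
from h import *
c=snap("side","pics/side1.png"); d=snap("top","pics/top1.png")
import cv2
a=cv2.imread("pics/side1.png")[270:360,320:420];b=cv2.imread("pics/top1.png")[220:320,400:500]
cv2.imwrite("pics/crop2.png",np.hstack([cv2.resize(a,(400,360),interpolation=2),cv2.resize(b,(360,360),interpolation=2)]))
E
```

```text
t 2.2 tcp [ 0.4399 -0.3261  0.1131] yaw 12.06 j [-19.549   21.3681 -19.9181   0.0742 -48.5723 121.561 ] F [-0.3242  0.7826 -0.0044] M [-0.0031 -0.0151 -0.0164] w 1.002422444701162 0.0
-> [0.4383, -0.3221, 0.021, 12.5] shift [-0.87 -4.42 92.04] turn [ 0.0021 -0.0016 -0.0077]
```

View pics/crop2.png

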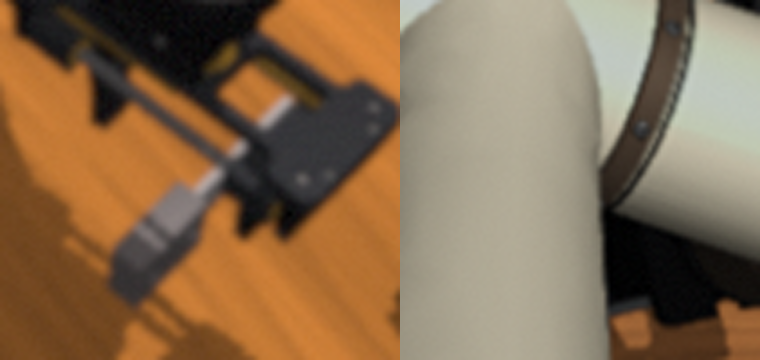

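The crop shows the gauge lying between the open fingers, with the handle at about side pixel (359,329). The top view is hidden by the arm. Next I descend and grip.

Request:
servo_tool:
  commands:
    - [[0, -1, -4, 25, 0.002, -0.002, -0.008], [0, -1, -4, 50, 0.002, -0.002, -0.008], [0, -1, -4, 75, 0.002, -0.002, -0.008], [0, -1, -4, 89, 0.002, -0.002, -0.008], [0, -1, -4, 91, 0.002, -0.002, -0.008]]

```text
time_s: 2.8
tcp_pos: [0.4366, -0.3169, 0.0217]
ee_rot: [[0.975, 0.222, -0.005], [0.222, -0.975, 0.003], [-0.005, -0.004, -1.0]]
wrist_force: [-0.3, -0.7, -0.5]
gripper_width: 1.004
gripper_force: 0.0
```

Request:
servo_tool:
  commands:
    - [[0.4, 0, 0, 0, 0, 0, 0], [0.6, 0, 0, 0, 0, 0, 0], [0.8, 0, 0, 0, 0, 0, 0], [1, 0, 0, 0, 0, 0, 0], [1, 0, 0, 0, 0, 0, 0]]

```text
time_s: 3.3
tcp_pos: [0.4375, -0.3183, 0.0231]
ee_rot: [[0.975, 0.22, -0.001], [0.22, -0.975, 0.001], [-0.001, -0.001, -1.0]]
wrist_force: [-0.9, -0.4, -0.5]
gripper_width: 0.628
gripper_force: 0.0
```

Request:
servo_tool:
  commands:
    - [[1, 0, 0, 0, 0, 0, 0], [1, 0, 0, 0, 0, 0, 0], [1, 0, 0, 0, 0, 0, 0], [1, 0, 0, 0, 0, 0, 0], [1, 0, 0, 0, 0, 0, 0]]

```text
time_s: 3.8
tcp_pos: [0.4372, -0.3183, 0.0225]
ee_rot: [[0.975, 0.22, -0.003], [0.22, -0.975, 0.002], [-0.002, -0.002, -1.0]]
wrist_force: [-0.3, -0.4, -0.0]
gripper_width: 0.253
gripper_force: 29.7
```

```bash
python3 go.py .4383 -.3221 .021 12.5
```

```text
t 3.8 tcp [ 0.4372 -0.3183  0.0225] yaw 12.73 j [-18.8871  28.3101 -25.3736  -0.0587 -36.4834 121.6619] F [-0.3048 -0.3866 -0.0361] M [-0.2319 -0.0115  0.0345] w 0.2525771339998086 29.724930580705404
-> [0.4383, -0.3221, 0.021, 12.5] shift [0.21 3.96 1.5 ] turn [-0.002   0.0022  0.004 ]
```

Request:
servo_tool:
  commands:
    - [[1, 0, 0, -30, 0, 0, 0.0], [1, 8, -48, -47, 0, 0, 0.03], [1, 16, -96, -50, 0, 0, 0.08], [1, 24, -145, -50, 0, 0, 0.13], [1, 32, -190, -50, 0, 0, 0.18]]

```text
time_s: 4.3
tcp_pos: [0.426, -0.1242, 0.073]
ee_rot: [[0.999, 0.039, -0.002], [0.039, -0.999, 0.002], [-0.002, -0.002, -1.0]]
wrist_force: [1.3, -0.3, -1.6]
gripper_width: 0.256
gripper_force: 29.7
```

```bash
python3 go.py .4196 .0446 .06 -12.23
```

```text
t 4.3 tcp [ 0.426  -0.1242  0.073 ] yaw 2.26 j [  4.7713  16.236  -36.1742  -0.1828 -37.7157  87.6355] F [ 1.2854 -0.3094 -1.5831] M [ 0.0057 -0.1023 -0.0388] w 0.25550074231273573 29.721441376022995
-> [0.4196, 0.0446, 0.06, -12.23] shift [   0.3  -168.92   13.28] turn [-0.0016  0.0025  0.2529]
```

Request:
servo_tool:
  commands:
    - [[1, 0, -42, 3, 0, 0, 0.06], [1, 0, -85, 6, 0, 0, 0.12], [1, 0, -127, 9, 0, 0, 0.19], [1, 0, -169, 13, 0, 0, 0.253], [1, 0, -169, 13, -0.001, 0.002, 0.253]]

```text
time_s: 4.8
tcp_pos: [0.4201, 0.0469, 0.0601]
ee_rot: [[0.979, -0.203, 0.001], [-0.203, -0.979, 0.001], [0.001, -0.001, -1.0]]
wrist_force: [0.5, -1.0, -1.0]
gripper_width: 0.249
gripper_force: 29.9
```

```bash
python3 go.py .4196 .0446 .0255 -12.23; python3 - <<'E'
from h import *
c=snap("side","pics/side2.png"); d=snap("top","pics/top2.png")
s=r.sense(); R=np.array(s["ee_rot"]);p=np.array(s["tcp_pos"])
# gauge pts in gauge frame -> tool: x same, y,z flipped, origin .0225 below
L=lambda q:p+R@(np.array(q)*[1,-1,-1]/1000+[0.001,0,.0225])
P=[L([120,0,38]),L([120,0,24]),L([30,0,38])]
u=np.array([.9773,-.2119,0]);n=np.array([.2119,.9773,0]);o=np.array([.6407,.0734,0])
Q=[o-.06*u+k*n+[0,0,.027] for k in(.075,0,-.075)]+[o+.05*u+k*n-.0035*n+[0,0,.05] for k in(.075,0,-.075)]
a=[]
for nm,cc,f in(("side",c,"side2"),("top",d,"top2")):
    print(nm,proj(cc,P+Q).round(1).tolist())
    a.append(cv2.imread(f"pics/{f}.png"))
A=cv2.resize(a[0][150:270,250:380],(390,360),interpolation=2);B=cv2.resize(a[1][145:265,200:335],(405,360),interpolation=2)
cv2.imwrite("pics/crop3.png",np.hstack([A,B]))
E
```

```text
t 4.8 tcp [0.4201 0.0469 0.0601] yaw -11.74 j [ 28.5573  15.7792 -39.9461  -0.0496 -34.2062  49.7441] F [ 0.5059 -0.9867 -0.9824] M [-0.0472  0.0136  0.028 ] w 0.24934280512060533 29.85894364770502
-> [0.4196, 0.0446, 0.0255, -12.23] shift [-0.05  2.36 34.62] turn [-0.0011 -0.0006  0.0086]
side [[311.7, 206.2], [311.6, 210.1], [279.0, 215.2], [301.9, 181.6], [311.4, 198.3], [321.6, 216.2], [337.7, 167.3], [348.4, 183.4], [359.8, 200.7]]
top [[283.9, 238.3], [284.4, 239.4], [274.5, 282.5], [219.5, 214.3], [253.7, 221.3], [288.2, 228.4], [231.0, 162.5], [265.5, 169.3], [300.4, 176.3]]
```

View pics/crop3.png

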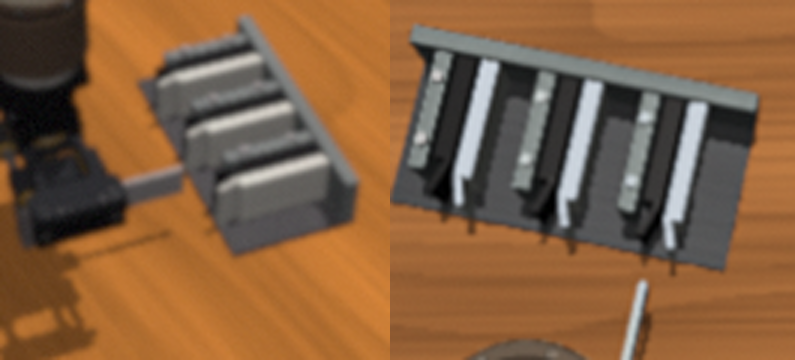

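The tip is seen at top (284,239) and side (311,208). Predicted was (284,238) and (312,208), so the grasp and the model agree. I lower it to working height, then do one sub-pixel check of blade against jaw.

Request:
servo_tool:
  commands:
    - [[1, 0, 1, 10, 0, 0, 0.004], [1, 0, 2, 20, 0, 0, 0.008], [1, 0, 2, 30, -0.001, 0, 0.008], [1, 0, 2, 34.5, -0.001, 0, 0.008], [1, 0, 2, 34.5, -0.001, 0, 0.008]]

```text
time_s: 5.4
tcp_pos: [0.4187, 0.0402, 0.025]
ee_rot: [[0.976, -0.218, -0.002], [-0.218, -0.976, -0.002], [-0.002, 0.002, -1.0]]
wrist_force: [-0.0, 0.6, -0.9]
gripper_width: 0.247
gripper_force: 29.9
```

```bash
cat > meas.py <<'E'
from h import *
np.set_printoptions(precision=4,suppress=True)
d=snap("top","pics/top3.png"); g=cv2.cvtColor(d["pixels"],cv2.COLOR_RGB2GRAY).astype(np.float32)
a=np.radians(-12.23);u=np.array([np.cos(a),np.sin(a),0]);n=np.array([-u[1],u[0],0]);o=np.array([.6407,.0734,0])
def prof(base,z,ss,vs):
    P=np.array([[base+s*u+v*n+[0,0,z] for v in vs] for s in ss])
    m=proj(d,P.reshape(-1,3)).astype(np.float32).reshape(len(ss),len(vs),2)
    return cv2.remap(g,m[...,0],m[...,1],cv2.INTER_CUBIC)
vs=np.arange(-.012,.0121,.0005)
for i,k in enumerate((.075,0,-.075)):
    ss=np.arange(.03,.095,.005); I=prof(o-.06*u+k*n,.05,ss,vs)
    D=-np.diff(cv2.GaussianBlur(I,(5,1),0),axis=1); vm=(vs[1:]+vs[:-1])/2
    e=[]
    for row in D:
        j=row.argmax(); sl=slice(max(j-3,0),j+4); w=np.clip(row[sl],0,None); e.append((vm[sl]*w).sum()/w.sum())
    f=np.polyfit(ss,e,1); print("slot",i+1,"jaw edge v mm",np.median(e)*1e3,"slope deg",np.degrees(np.arctan(f[0])),"res",np.std(e-np.polyval(f,ss))*1e3)
s=r.sense();R=np.array(s["ee_rot"]);p=np.array(s["tcp_pos"]);print(p,np.degrees(np.arctan2(R[1,0],R[0,0])))
ss=np.arange(.085,.118,.003); zt=p[2]-.0225+.038
I=prof(np.array([p[0],p[1],0]),zt,ss,vs)
print((I[::5,::2]).astype(int))
I=prof(o-.06*u-.075*n,.05,np.array([.04,.06,.08]),vs);print(I[:,::2].astype(int))
E
python3 meas.py
```

```text
slot 1 jaw edge v mm -2.2835791922482476 slope deg -0.33886853041226017 res 0.3510759198166643
slot 2 jaw edge v mm -2.14957762943351 slope deg -0.2869751089421821 res 0.16452863363102432
slot 3 jaw edge v mm -2.1588547117495733 slope deg -0.18994490446445728 res 0.11633809570847575
[0.4191 0.0405 0.0254] -12.575085757322901
[[110 103  89  70  62  70  99 135 168 195 201 198 181 155 131 111 105 103
  104 105 105 105 104 103 103]
 [ 91  80  63  52  51  67 104 143 180 198 204 194 168 140 111 101  95  97
   99 101 103 103 103 103 104]
 [115 114 111 103 100 106 123 153 180 199 199 187 169 144 127 114 112 113
  114 116 115 114 114 114 113]]
[[206 209 208 207 209 210 211 206 193 168 118  72  36  29  32  45  56  58
   58  57  55  56  56  56  54]
 [208 211 210 209 209 210 211 205 189 163 114  71  37  31  34  46  56  58
   58  57  56  56  56  55  54]
 [209 210 210 208 209 210 210 203 186 160 110  66  33  29  34  45  55  56
   57  57  57  56  55  55  53]]
```

Request:
servo_tool:
  commands:
    - [[1, 0, -3.5, 0, 0, 0, 0], [1, 0, -6.9, 0, 0, 0, 0], [1, 0, -6.9, 0, 0, 0, 0], [1, 0, -6.9, 0, 0, 0, 0], [1, 0, -6.9, 0, 0, 0, 0]]

```text
time_s: 5.95
tcp_pos: [0.4206, 0.0478, 0.0257]
ee_rot: [[0.976, -0.217, -0.001], [-0.217, -0.976, -0.0], [-0.0, 0.001, -1.0]]
wrist_force: [-0.2, 0.3, -0.7]
gripper_width: 0.252
gripper_force: 29.9
```

```bash
python3 go.py .4206 .0472 .0255 -12.5; python3 meas.py | tail -8
```

```text
t 5.95 tcp [0.4206 0.0478 0.0257] yaw -12.52 j [ 28.6741  19.7993 -41.7699   0.0226 -28.4706  48.7858] F [-0.1839  0.3025 -0.6694] M [-0.0103  0.0414 -0.0164] w 0.25168363650697023 29.857775405980647
-> [0.4206, 0.0472, 0.0255, -12.5] shift [0.1  0.64 0.25] turn [ 0.0006  0.0004 -0.0004]
 [115 113 109 103  93  90 105 131 165 190 204 198 179 157 133 121 112 111
  112 112 113 113 113 112 112]]
[[205 209 210 209 210 210 211 207 193 168 119  73  37  30  33  47  57  58
   57  57  57  57  57  57  54]
 [208 210 209 208 209 210 212 206 191 164 115  71  37  31  34  47  57  59
   59  58  57  57  57  56  54]
 [209 210 209 208 209 209 210 203 185 158 111  69  36  31  35  46  55  56
   56  55  55  56  56  55  53]]
```

Request:
servo_tool:
  commands:
    - [[1, 10, 0.3, 0, 0, 0, 0], [1, 20, 0.3, 0, 0, 0, 0], [1, 30, 0.3, 0, 0, 0, 0], [1, 40, 0.3, 0, 0, 0, 0], [1, 43, 0.3, 0, 0, 0, 0]]

```text
time_s: 6.5
tcp_pos: [0.4643, 0.038, 0.0255]
ee_rot: [[0.976, -0.218, 0.0], [-0.218, -0.976, -0.0], [0.0, 0.0, -1.0]]
wrist_force: [-0.3, 0.1, -1.5]
gripper_width: 0.251
gripper_force: 29.9
```

Request:
servo_tool:
  commands:
    - [[1, 1, 0, 0, 0, 0, 0], [1, 2, 0, 0, 0, 0, 0], [1, 3, 0, 0, 0, 0, 0], [1, 3, 0, 0, 0, 0, 0], [1, 3, 0, 0, 0, 0, 0]]

```text
time_s: 7.0
tcp_pos: [0.4653, 0.0375, 0.0256]
ee_rot: [[0.976, -0.217, -0.001], [-0.217, -0.976, -0.001], [-0.001, 0.001, -1.0]]
wrist_force: [-1.2, -0.1, -1.8]
gripper_width: 0.254
gripper_force: 29.9
```

```bash
cat > st.py <<'E'
import sys; from h import *
np.set_printoptions(precision=2,suppress=True)
s=r.sense();R=np.array(s["ee_rot"]);p=np.array(s["tcp_pos"])
a=np.radians(-12.5);u=np.array([np.cos(a),np.sin(a),0]);n=np.array([-u[1],u[0],0])
m=np.array([.5662,.0128,0]); d=p-m; F=np.array(s["wrist_force"]);M=np.array(s["moment"])
print("t",s["time_s"],"tip depth %.1f  v(slot3) %.2f z %.1f"%(d@u*1e3+121,d@n*1e3,p[2]*1e3),"yaw %.2f"%np.degrees(np.arctan2(R[1,0],R[0,0])),"Fu %.2f Fn %.2f Fz %.2f Mz %.3f"%(F@u,F@n,F[2],M[2]))
E
python3 st.py
```

```text
t 7.0 tip depth 17.1  v(slot3) 2.26 z 25.6 yaw -12.52 Fu -1.20 Fn -0.35 Fz -1.81 Mz -0.040
```

Request:
servo_tool:
  commands:
    - [[1, 1, 0, 0, 0, 0, 0], [1, 2, 0, 0, 0, 0, 0], [1, 3, 0, 0, 0, 0, 0], [1, 3, 0, 0, 0, 0, 0], [1, 3, 0, 0, 0, 0, 0]]

```text
time_s: 7.5
tcp_pos: [0.4684, 0.0368, 0.0256]
ee_rot: [[0.976, -0.217, -0.001], [-0.217, -0.976, -0.001], [-0.001, 0.001, -1.0]]
wrist_force: [-0.6, -0.6, -1.3]
gripper_width: 0.249
gripper_force: 29.9
```

```bash
python3 st.py
```

```text
t 7.5 tip depth 20.3  v(slot3) 2.21 z 25.6 yaw -12.54 Fu -0.48 Fn -0.69 Fz -1.26 Mz -0.018
```

Request:
servo_tool:
  commands:
    - [[1, 1, 0, 0, 0, 0, 0], [1, 2, 0, 0, 0, 0, 0], [1, 2, 0, 0, 0, 0, 0], [1, 2, 0, 0, 0, 0, 0], [1, 2, 0, 0, 0, 0, 0]]

```text
time_s: 8.0
tcp_pos: [0.4703, 0.0363, 0.0256]
ee_rot: [[0.976, -0.217, -0.001], [-0.217, -0.976, -0.001], [-0.001, 0.001, -1.0]]
wrist_force: [-0.6, -0.6, -1.5]
gripper_width: 0.247
gripper_force: 29.9
```

```bash
python3 st.py
```

```text
t 8.0 tip depth 22.3  v(slot3) 2.24 z 25.6 yaw -12.54 Fu -0.45 Fn -0.76 Fz -1.52 Mz -0.066
```

Request:
servo_tool:
  commands:
    - [[1, 1, 0, 0, 0, 0, 0], [1, 2, 0, 0, 0, 0, 0], [1, 2, 0, 0, 0, 0, 0], [1, 2, 0, 0, 0, 0, 0], [1, 2, 0, 0, 0, 0, 0]]

```text
time_s: 8.5
tcp_pos: [0.4723, 0.0359, 0.0256]
ee_rot: [[0.976, -0.217, -0.001], [-0.217, -0.976, -0.001], [-0.001, 0.001, -1.0]]
wrist_force: [0.1, -0.3, -1.0]
gripper_width: 0.253
gripper_force: 29.9
```

```bash
python3 st.py
```

```text
t 8.5 tip depth 24.3  v(slot3) 2.23 z 25.6 yaw -12.54 Fu 0.18 Fn -0.29 Fz -0.97 Mz 0.010
```

Request:
servo_tool:
  commands:
    - [[1, 1, 0, 0, 0, 0, 0], [1, 2, 0, 0, 0, 0, 0], [1, 2, 0, 0, 0, 0, 0], [1, 2, 0, 0, 0, 0, 0], [1, 2, 0, 0, 0, 0, 0]]

```text
time_s: 9.0
tcp_pos: [0.4742, 0.0355, 0.0256]
ee_rot: [[0.976, -0.217, -0.001], [-0.217, -0.976, -0.001], [-0.001, 0.001, -1.0]]
wrist_force: [0.2, -0.1, -1.1]
gripper_width: 0.251
gripper_force: 29.9
```

```bash
python3 st.py
```

```text
t 9.0 tip depth 26.3  v(slot3) 2.25 z 25.6 yaw -12.54 Fu 0.17 Fn -0.07 Fz -1.08 Mz 0.003
```

Request:
servo_tool:
  commands:
    - [[1, 1, 0, 0, 0, 0, 0], [1, 2, 0, 0, 0, 0, 0], [1, 2, 0, 0, 0, 0, 0], [1, 2, 0, 0, 0, 0, 0], [1, 2, 0, 0, 0, 0, 0]]

```text
time_s: 9.5
tcp_pos: [0.4762, 0.035, 0.0256]
ee_rot: [[0.976, -0.217, -0.001], [-0.217, -0.976, -0.001], [-0.001, 0.001, -1.0]]
wrist_force: [0.1, -0.6, -1.2]
gripper_width: 0.251
gripper_force: 29.9
```

```bash
python3 st.py
```

```text
t 9.5 tip depth 28.3  v(slot3) 2.16 z 25.6 yaw -12.55 Fu 0.25 Fn -0.56 Fz -1.18 Mz -0.053
```

Request:
servo_tool:
  commands:
    - [[1, 1, 0, 0, 0, 0, 0], [1, 2, 0, 0, 0, 0, 0], [1, 2, 0, 0, 0, 0, 0], [1, 2, 0, 0, 0, 0, 0], [1, 2, 0, 0, 0, 0, 0]]

```text
time_s: 10.0
tcp_pos: [0.4772, 0.0344, 0.0253]
ee_rot: [[0.976, -0.217, -0.003], [-0.217, -0.976, -0.001], [-0.002, 0.002, -1.0]]
wrist_force: [-4.4, 0.9, 1.0]
gripper_width: 0.254
gripper_force: 29.9
```

```bash
python3 st.py
```

```text
t 10.0 tip depth 29.4  v(slot3) 1.79 z 25.3 yaw -12.55 Fu -4.50 Fn -0.03 Fz 0.99 Mz -0.010
```

Request:
servo_tool:
  commands:
    - [[1, 0.5, 0, 0, 0, 0, 0], [1, 1, 0, 0, 0, 0, 0], [1, 1, 0, 0, 0, 0, 0], [1, 1, 0, 0, 0, 0, 0], [1, 1, 0, 0, 0, 0, 0]]

```text
time_s: 10.5
tcp_pos: [0.4774, 0.034, 0.0251]
ee_rot: [[0.976, -0.218, -0.004], [-0.218, -0.976, -0.002], [-0.004, 0.002, -1.0]]
wrist_force: [-6.3, 1.4, 0.9]
gripper_width: 0.249
gripper_force: 29.9
```

```bash
python3 st.py
```

```text
t 10.5 tip depth 29.7  v(slot3) 1.46 z 25.1 yaw -12.57 Fu -6.44 Fn 0.04 Fz 0.94 Mz 0.025
```

Request:
servo_tool:
  commands:
    - [[1, 0.5, 0, 0, 0, 0, 0], [1, 1, 0, 0, 0, 0, 0], [1, 1, 0, 0, 0, 0, 0], [1, 1, 0, 0, 0, 0, 0], [1, 1, 0, 0, 0, 0, 0]]

```text
time_s: 11.0
tcp_pos: [0.4775, 0.0336, 0.025]
ee_rot: [[0.976, -0.218, -0.006], [-0.218, -0.976, -0.002], [-0.005, 0.003, -1.0]]
wrist_force: [-8.3, 3.2, 0.2]
gripper_width: 0.25
gripper_force: 30.0
```

```bash
python3 st.py
```

```text
t 11.0 tip depth 29.9  v(slot3) 1.09 z 25.0 yaw -12.58 Fu -8.75 Fn 1.34 Fz 0.18 Mz 0.059
```

Hard, rising resistance at the pad's taper in slot 3: the tip barely moves and the force is already about 9 N. It behaves like the seized slot, so I won't force it. I back out and try slot 2.

Request:
servo_tool:
  commands:
    - [[1, -5, 0, 0, 0, 0, 0], [1, -15, 0, 0, 0, 0, 0], [1, -30, 0, 0, 0, 0, 0], [1, -45, 0, 0, 0, 0, 0], [1, -55, 0, 0, 0, 0, 0]]

```text
time_s: 11.5
tcp_pos: [0.4263, 0.0467, 0.026]
ee_rot: [[0.976, -0.216, 0.001], [-0.216, -0.976, 0.0], [0.001, -0.001, -1.0]]
wrist_force: [0.5, -0.4, -1.6]
gripper_width: 0.251
gripper_force: 30.0
```

Request:
servo_tool:
  commands:
    - [[1, 0, -20, 0, 0, 0, 0], [1, 0, -40, 0, 0, 0, 0], [1, 0, -60, 0, 0, 0, 0], [1, 0, -75, 0, 0, 0, 0], [1, 0, -75, 0, 0, 0, 0]]

```text
time_s: 12.0
tcp_pos: [0.4441, 0.1216, 0.026]
ee_rot: [[0.977, -0.214, 0.002], [-0.214, -0.977, 0.001], [0.002, -0.001, -1.0]]
wrist_force: [1.3, 0.5, -1.0]
gripper_width: 0.25
gripper_force: 30.0
```

Request:
servo_tool:
  commands:
    - [[1, 0, 0, 0, 0, 0, 0], [1, 0, 0, 0, 0, 0, 0], [1, 0, 0, 0, 0, 0, 0], [1, 0, 0, 0, 0, 0, 0], [1, 0, 0, 0, 0, 0, 0]]

```text
time_s: 12.5
tcp_pos: [0.4427, 0.119, 0.0256]
ee_rot: [[0.976, -0.218, -0.001], [-0.218, -0.976, -0.001], [-0.001, 0.001, -1.0]]
wrist_force: [0.0, 0.4, -1.5]
gripper_width: 0.25
gripper_force: 30.0
```

```bash
python3 st.py; python3 - <<'E'
# blade +v edge vs slot2 jaw edge in the top view, mm across the slot
import contextlib,io
with contextlib.redirect_stdout(io.StringIO()):
    from meas import *
for z,base,ss,nm,lv in((.05,o-.06*u,np.arange(.03,.095,.005),"jaw",120),(zt,o-.06*u,np.arange(-.055,-.025,.005),"blade",150)):
    I=prof(base,z,ss,vs);out=[]
    for row in I:
        j=[i for i in range(len(vs)-1) if row[i]>=lv>row[i+1]]
        out.append(round(1e3*(vs[j[0]]+.0005*(row[j[0]]-lv)/(row[j[0]]-row[j[0]+1])),2) if j else None)
    print(nm,out)
E
```

```text
t 12.5 tip depth -22.6  v(slot3) 76.94 z 25.6 yaw -12.57 Fu -0.08 Fn 0.43 Fz -1.50 Mz -0.055
jaw [np.float64(-2.27), np.float64(-2.0), np.float64(-2.32), np.float64(-2.19), np.float64(-2.19), np.float64(-2.24), np.float64(-2.22), np.float64(-2.38), np.float64(-2.26), np.float64(-2.27), np.float64(-2.38), np.float64(-2.5), np.float64(-2.14)]
blade [np.float64(4.44), np.float64(4.45), np.float64(4.32), np.float64(4.26), np.float64(4.43), np.float64(4.56)]
```

Request:
servo_tool:
  commands:
    - [[1, 10, 0, 0, 0, 0, 0], [1, 20, 0, 0, 0, 0, 0], [1, 30, 0, 0, 0, 0, 0], [1, 38, 0, 0, 0, 0, 0], [1, 38, 0, 0, 0, 0, 0]]

```text
time_s: 13.05
tcp_pos: [0.4813, 0.111, 0.0255]
ee_rot: [[0.976, -0.218, 0.0], [-0.218, -0.976, -0.0], [0.0, 0.0, -1.0]]
wrist_force: [0.3, 0.5, -2.0]
gripper_width: 0.25
gripper_force: 30.0
```

Request:
servo_tool:
  commands:
    - [[1, 1.5, 0, 0, 0, 0, 0], [1, 3, 0, 0, 0, 0, 0], [1, 4.5, 0, 0, 0, 0, 0], [1, 6, 0, 0, 0, 0, 0], [1, 6, 0, 0, 0, 0, 0]]

```text
time_s: 13.55
tcp_pos: [0.4858, 0.1099, 0.0256]
ee_rot: [[0.976, -0.217, -0.0], [-0.217, -0.976, -0.0], [-0.0, 0.001, -1.0]]
wrist_force: [-0.4, 0.9, 0.3]
gripper_width: 0.244
gripper_force: 30.0
```

```bash
python3 st.py
```

```text
t 13.55 tip depth 21.5  v(slot3) 77.41 z 25.6 yaw -12.53 Fu -0.59 Fn 0.80 Fz 0.28 Mz 0.020
```

Request:
servo_tool:
  commands:
    - [[1, 1, 0, 0, 0, 0, 0], [1, 2, 0, 0, 0, 0, 0], [1, 3, 0, 0, 0, 0, 0], [1, 4, 0, 0, 0, 0, 0], [1, 4, 0, 0, 0, 0, 0]]

```text
time_s: 14.05
tcp_pos: [0.4897, 0.1089, 0.0255]
ee_rot: [[0.976, -0.217, -0.001], [-0.217, -0.976, -0.001], [-0.001, 0.001, -1.0]]
wrist_force: [0.9, 0.7, -0.6]
gripper_width: 0.252
gripper_force: 30.0
```

```bash
python3 st.py
```

```text
t 14.05 tip depth 25.5  v(slot3) 77.24 z 25.5 yaw -12.54 Fu 0.70 Fn 0.82 Fz -0.58 Mz -0.004
```

Request:
servo_tool:
  commands:
    - [[1, 1, 0, 0, 0, 0, 0], [1, 2, 0, 0, 0, 0, 0], [1, 3, 0, 0, 0, 0, 0], [1, 3, 0, 0, 0, 0, 0], [1, 3, 0, 0, 0, 0, 0]]

```text
time_s: 14.55
tcp_pos: [0.4921, 0.1079, 0.0254]
ee_rot: [[0.976, -0.218, -0.002], [-0.218, -0.976, -0.001], [-0.001, 0.001, -1.0]]
wrist_force: [-0.8, -1.3, -1.5]
gripper_width: 0.247
gripper_force: 30.0
```

```bash
python3 st.py
```

```text
t 14.55 tip depth 28.1  v(slot3) 76.84 z 25.4 yaw -12.57 Fu -0.49 Fn -1.47 Fz -1.55 Mz -0.141
```

Contact on the pad's taper, about 1.5 N and mostly sideways. I keep going in small steps.

Request:
servo_tool:
  commands:
    - [[1, 0.5, 0, 0, 0, 0, 0], [1, 1, 0, 0, 0, 0, 0], [1, 1.5, 0, 0, 0, 0, 0], [1, 2, 0, 0, 0, 0, 0], [1, 2, 0, 0, 0, 0, 0]]

```text
time_s: 15.05
tcp_pos: [0.4933, 0.1074, 0.0252]
ee_rot: [[0.976, -0.218, -0.003], [-0.218, -0.976, -0.002], [-0.003, 0.002, -1.0]]
wrist_force: [-4.3, -0.2, -0.8]
gripper_width: 0.251
gripper_force: 30.0
```

```bash
python3 st.py
```

```text
t 15.05 tip depth 29.3  v(slot3) 76.57 z 25.2 yaw -12.57 Fu -4.18 Fn -1.16 Fz -0.83 Mz -0.142
```

Request:
servo_tool:
  commands:
    - [[1, 0.5, 0, 0, 0, 0, 0], [1, 1, 0, 0, 0, 0, 0], [1, 1.5, 0, 0, 0, 0, 0], [1, 2, 0, 0, 0, 0, 0], [1, 2, 0, 0, 0, 0, 0]]

```text
time_s: 15.55
tcp_pos: [0.4934, 0.1068, 0.0249]
ee_rot: [[0.976, -0.217, -0.007], [-0.217, -0.976, -0.002], [-0.006, 0.004, -1.0]]
wrist_force: [-11.1, 2.5, 1.6]
gripper_width: 0.255
gripper_force: 30.0
```

```bash
python3 st.py
```

```text
t 15.55 tip depth 29.6  v(slot3) 76.04 z 24.9 yaw -12.55 Fu -11.35 Fn 0.08 Fz 1.60 Mz 0.007
```

Request:
servo_tool:
  commands:
    - [[1, 0.3, 0, 0, 0, 0, 0], [1, 0.6, 0, 0, 0, 0, 0], [1, 0.8, 0, 0, 0, 0, 0], [1, 0.8, 0, 0, 0, 0, 0], [1, 0.8, 0, 0, 0, 0, 0]]

```text
time_s: 16.05
tcp_pos: [0.4935, 0.1065, 0.0247]
ee_rot: [[0.976, -0.217, -0.008], [-0.217, -0.976, -0.003], [-0.007, 0.005, -1.0]]
wrist_force: [-11.5, 2.4, 2.6]
gripper_width: 0.25
gripper_force: 30.0
```

```bash
python3 st.py
```

```text
t 16.05 tip depth 29.7  v(slot3) 75.76 z 24.7 yaw -12.55 Fu -11.72 Fn -0.15 Fz 2.61 Mz -0.025
```

Slot 2 is also stiff, at 12 N without advancing. I'll feel slot 1 for comparison before I push anything further.

Request:
servo_tool:
  commands:
    - [[1, -5, 0, 0, 0, 0, 0], [1, -15, 0, 0, 0, 0, 0], [1, -30, 0, 0, 0, 0, 0], [1, -45, 0, 0, 0, 0, 0], [1, -56, 0, 0, 0, 0, 0]]

```text
time_s: 16.55
tcp_pos: [0.4429, 0.1205, 0.0262]
ee_rot: [[0.977, -0.215, 0.002], [-0.215, -0.977, 0.001], [0.002, -0.002, -1.0]]
wrist_force: [-0.3, 0.8, -1.1]
gripper_width: 0.258
gripper_force: 30.0
```

Request:
servo_tool:
  commands:
    - [[1, 0, -20, 0, 0, 0, 0], [1, 0, -40, 0, 0, 0, 0], [1, 0, -60, 0, 0, 0, 0], [1, 0, -75, 0, 0, 0, 0], [1, 0, -75, 0, 0, 0, 0]]

```text
time_s: 17.05
tcp_pos: [0.4602, 0.1955, 0.0256]
ee_rot: [[0.977, -0.214, 0.001], [-0.214, -0.977, 0.001], [0.001, -0.001, -1.0]]
wrist_force: [-0.3, -0.0, -0.8]
gripper_width: 0.256
gripper_force: 30.0
```

Request:
servo_tool:
  commands:
    - [[1, 0, 0, 0, 0, 0, 0], [1, 0, 0, 0, 0, 0, 0], [1, 0, 0, 0, 0, 0, 0], [1, 0, 0, 0, 0, 0, 0], [1, 0, 0, 0, 0, 0, 0]]

```text
time_s: 17.55
tcp_pos: [0.4588, 0.1922, 0.0256]
ee_rot: [[0.976, -0.218, -0.001], [-0.218, -0.976, -0.001], [-0.001, 0.001, -1.0]]
wrist_force: [-0.3, -0.6, -0.3]
gripper_width: 0.251
gripper_force: 30.0
```

```bash
python3 st.py; cat > edge.py <<'E'
import contextlib,io,sys
with contextlib.redirect_stdout(io.StringIO()):
    from meas import *
k=float(sys.argv[1]); s0,s1=map(float,sys.argv[2:4])
for z,ss,nm,lv in((.05,np.arange(.03,.095,.005),"jaw",120),(zt,np.arange(s0,s1,.005),"blade",150)):
    I=prof(o-.06*u+k*n,z,ss,vs);out=[]
    for row in I:
        j=[i for i in range(len(vs)-1) if row[i]>=lv>row[i+1]]
        if j: out.append(round(float(1e3*(vs[j[0]]+.0005*(row[j[0]]-lv)/(row[j[0]]-row[j[0]+1]))),2))
    print(nm,out)
E
python3 edge.py .075 -.055 -.025
```

```text
t 17.55 tip depth -22.7  v(slot3) 151.94 z 25.6 yaw -12.57 Fu -0.21 Fn -0.62 Fz -0.34 Mz -0.008
jaw [-2.15, -2.25, -2.36, -2.3, -2.47, -2.26, -2.47, -2.44, -2.42, -2.61, -2.17, -2.7, -2.19]
blade [4.19, 4.36, 4.47, 4.62, 4.47, 4.45]
```

Request:
servo_tool:
  commands:
    - [[1, 10, 0, 0, 0, 0, 0], [1, 20, 0, 0, 0, 0, 0], [1, 30, 0, 0, 0, 0, 0], [1, 40, 0, 0, 0, 0, 0], [1, 46, 0, 0, 0, 0, 0]]

```text
time_s: 18.1
tcp_pos: [0.5051, 0.1824, 0.0254]
ee_rot: [[0.976, -0.218, -0.0], [-0.218, -0.976, -0.0], [-0.0, 0.0, -1.0]]
wrist_force: [0.0, 0.1, -0.9]
gripper_width: 0.249
gripper_force: 30.0
```

Request:
servo_tool:
  commands:
    - [[1, 1, 0, 0, 0, 0, 0], [1, 2, 0, 0, 0, 0, 0], [1, 3, 0, 0, 0, 0, 0], [1, 4, 0, 0, 0, 0, 0], [1, 4, 0, 0, 0, 0, 0]]

```text
time_s: 18.6
tcp_pos: [0.5072, 0.1816, 0.0254]
ee_rot: [[0.976, -0.217, -0.001], [-0.217, -0.976, -0.001], [-0.001, 0.001, -1.0]]
wrist_force: [-0.0, -0.8, -2.1]
gripper_width: 0.249
gripper_force: 30.0
```

```bash
python3 st.py
```

```text
t 18.6 tip depth 26.9  v(slot3) 152.04 z 25.4 yaw -12.54 Fu 0.18 Fn -0.83 Fz -2.12 Mz -0.056
```

Request:
servo_tool:
  commands:
    - [[1, 0.6, 0, 0, 0, 0, 0], [1, 1.2, 0, 0, 0, 0, 0], [1, 1.8, 0, 0, 0, 0, 0], [1, 2.4, 0, 0, 0, 0, 0], [1, 3, 0, 0, 0, 0, 0]]

```text
time_s: 19.1
tcp_pos: [0.5105, 0.181, 0.0255]
ee_rot: [[0.976, -0.217, -0.001], [-0.217, -0.976, -0.001], [-0.001, 0.001, -1.0]]
wrist_force: [-1.5, -0.5, -2.0]
gripper_width: 0.251
gripper_force: 30.0
```

```bash
python3 st.py
```

```text
t 19.1 tip depth 30.2  v(slot3) 152.21 z 25.5 yaw -12.54 Fu -1.32 Fn -0.80 Fz -2.03 Mz 0.009
```

Request:
servo_tool:
  commands:
    - [[1, 1, 0, 0, 0, 0, 0], [1, 2, 0, 0, 0, 0, 0], [1, 3, 0, 0, 0, 0, 0], [1, 4, 0, 0, 0, 0, 0], [1, 5, 0, 0, 0, 0, 0]]

```text
time_s: 19.6
tcp_pos: [0.5156, 0.18, 0.0255]
ee_rot: [[0.976, -0.217, -0.001], [-0.217, -0.976, -0.001], [-0.0, 0.001, -1.0]]
wrist_force: [0.4, -0.1, -1.6]
gripper_width: 0.252
gripper_force: 30.0
```

```bash
python3 st.py
```

```text
t 19.6 tip depth 35.4  v(slot3) 152.29 z 25.5 yaw -12.54 Fu 0.45 Fn -0.02 Fz -1.57 Mz -0.076
```

Slot 1 let the blade through the taper to 35 mm with almost no force, so it is the tired one and the alignment is right. The choice is between slots 3 and 2. I pushed slot 3 less (9 N against 12 N), so I go back and test it a little further, staying well below the damage limit.

Request:
servo_tool:
  commands:
    - [[1, -12, 0, 0, 0, 0, 0], [1, -24, 0, 0, 0, 0, 0], [1, -36, 0, 0, 0, 0, 0], [1, -48, 0, 0, 0, 0, 0], [1, -60, 0, 0, 0, 0, 0]]

```text
time_s: 20.1
tcp_pos: [0.4557, 0.1934, 0.0257]
ee_rot: [[0.976, -0.216, -0.001], [-0.216, -0.976, -0.0], [-0.0, 0.001, -1.0]]
wrist_force: [-0.6, 0.1, -1.2]
gripper_width: 0.245
gripper_force: 30.0
```

Request:
servo_tool:
  commands:
    - [[1, 0, 35, 0, 0, 0, 0], [1, 0, 75, 0, 0, 0, 0], [1, 0, 115, 0, 0, 0, 0], [1, 0, 150.5, 0, 0, 0, 0], [1, 0, 150.5, 0, 0, 0, 0]]

```text
time_s: 20.6
tcp_pos: [0.4207, 0.0429, 0.0254]
ee_rot: [[0.975, -0.221, -0.004], [-0.221, -0.975, -0.002], [-0.004, 0.003, -1.0]]
wrist_force: [-0.5, -1.0, -2.0]
gripper_width: 0.25
gripper_force: 30.0
```

Request:
servo_tool:
  commands:
    - [[1, 0, 0, 0, 0, 0, 0], [1, 0, 0, 0, 0, 0, 0], [1, 0, 0, 0, 0, 0, 0], [1, 0, 0, 0, 0, 0, 0], [1, 0, 0, 0, 0, 0, 0]]

```text
time_s: 21.1
tcp_pos: [0.4243, 0.0467, 0.0256]
ee_rot: [[0.976, -0.216, -0.001], [-0.216, -0.976, -0.001], [-0.0, 0.001, -1.0]]
wrist_force: [0.8, 0.1, -1.2]
gripper_width: 0.249
gripper_force: 30.0
```

```bash
python3 st.py;python3 edge.py -.075 -.055 -.025
```

```text
t 21.1 tip depth -24.8  v(slot3) 2.36 z 25.6 yaw -12.48 Fu 0.80 Fn 0.29 Fz -1.19 Mz 0.015
jaw [-2.2, -2.31, -2.02, -2.45, -2.24, -2.42, -2.1, -2.47, -2.27, -2.47, -2.19, -2.53, -2.34]
blade [5.26, 5.13, 5.32, 5.4, 5.44, 5.22]
```

Request:
servo_tool:
  commands:
    - [[1, 10, 1.3, 0, 0, 0, 0], [1, 20, 1.3, 0, 0, 0, 0], [1, 30, 1.3, 0, 0, 0, 0], [1, 40, 1.3, 0, 0, 0, 0], [1, 50, 1.3, 0, 0, 0, 0]]

```text
time_s: 21.65
tcp_pos: [0.4738, 0.0338, 0.0255]
ee_rot: [[0.976, -0.217, -0.001], [-0.217, -0.976, -0.0], [-0.0, 0.001, -1.0]]
wrist_force: [-1.0, 1.3, -1.4]
gripper_width: 0.253
gripper_force: 30.0
```

Request:
servo_tool:
  commands:
    - [[1, 1, 0, 0, 0, 0, 0], [1, 2, 0, 0, 0, 0, 0], [1, 3, 0, 0, 0, 0, 0], [1, 4, 0, 0, 0, 0, 0], [1, 4, 0, 0, 0, 0, 0]]

```text
time_s: 22.15
tcp_pos: [0.4764, 0.0332, 0.0256]
ee_rot: [[0.976, -0.217, -0.001], [-0.217, -0.976, -0.001], [-0.001, 0.001, -1.0]]
wrist_force: [-0.3, 1.2, -1.2]
gripper_width: 0.252
gripper_force: 30.0
```

```bash
python3 st.py
```

```text
t 22.15 tip depth 28.9  v(slot3) 0.48 z 25.6 yaw -12.52 Fu -0.57 Fn 1.10 Fz -1.24 Mz 0.162
```

Request:
servo_tool:
  commands:
    - [[1, 0.5, 0, 0, 0, 0, 0], [1, 1, 0, 0, 0, 0, 0], [1, 1.5, 0, 0, 0, 0, 0], [1, 2, 0, 0, 0, 0, 0], [1, 2, 0, 0, 0, 0, 0]]

```text
time_s: 22.65
tcp_pos: [0.477, 0.0326, 0.0253]
ee_rot: [[0.976, -0.217, -0.004], [-0.217, -0.976, -0.001], [-0.003, 0.002, -1.0]]
wrist_force: [-5.4, 4.1, 0.7]
gripper_width: 0.251
gripper_force: 30.0
```

```bash
python3 st.py
```

```text
t 22.65 tip depth 29.6  v(slot3) -0.00 z 25.3 yaw -12.52 Fu -6.12 Fn 2.82 Fz 0.71 Mz 0.371
```

Request:
servo_tool:
  commands:
    - [[1, 0.5, -0.4, 0, 0, 0, 0], [1, 1, -0.8, 0, 0, 0, 0], [1, 1.5, -1, 0, 0, 0, 0], [1, 1.5, -1, 0, 0, 0, 0], [1, 1.5, -1, 0, 0, 0, 0]]

```text
time_s: 23.15
tcp_pos: [0.4772, 0.0327, 0.025]
ee_rot: [[0.976, -0.218, -0.007], [-0.218, -0.976, -0.002], [-0.006, 0.003, -1.0]]
wrist_force: [-6.5, 4.1, 2.3]
gripper_width: 0.253
gripper_force: 30.0
```

```bash
python3 st.py
```

```text
t 23.15 tip depth 29.8  v(slot3) 0.19 z 25.0 yaw -12.58 Fu -7.22 Fn 2.61 Fz 2.31 Mz 0.213
```

Request:
servo_tool:
  commands:
    - [[1, 0.5, -0.4, 0, 0, 0, 0], [1, 1, -0.8, 0, 0, 0, 0], [1, 1, -0.8, 0, 0, 0, 0], [1, 1, -0.8, 0, 0, 0, 0], [1, 1, -0.8, 0, 0, 0, 0]]

```text
time_s: 23.65
tcp_pos: [0.4774, 0.0328, 0.0247]
ee_rot: [[0.976, -0.219, -0.009], [-0.219, -0.976, -0.003], [-0.008, 0.005, -1.0]]
wrist_force: [-8.2, 2.7, 0.8]
gripper_width: 0.248
gripper_force: 30.0
```

```bash
python3 st.py
```

```text
t 23.65 tip depth 30.0  v(slot3) 0.34 z 24.7 yaw -12.63 Fu -8.57 Fn 0.89 Fz 0.80 Mz 0.131
```

Request:
servo_tool:
  commands:
    - [[1, 0.5, -0.2, 0, 0, 0, 0], [1, 1, -0.4, 0, 0, 0, 0], [1, 1, -0.4, 0, 0, 0, 0], [1, 1, -0.4, 0, 0, 0, 0], [1, 1, -0.4, 0, 0, 0, 0]]

```text
time_s: 24.15
tcp_pos: [0.4779, 0.0328, 0.0245]
ee_rot: [[0.976, -0.219, -0.01], [-0.219, -0.976, -0.003], [-0.009, 0.005, -1.0]]
wrist_force: [-9.4, 2.6, 0.7]
gripper_width: 0.25
gripper_force: 30.0
```

```bash
python3 st.py
```

```text
t 24.15 tip depth 30.4  v(slot3) 0.41 z 24.5 yaw -12.65 Fu -9.70 Fn 0.53 Fz 0.73 Mz 0.098
```

Request:
servo_tool:
  commands:
    - [[1, 0.5, -0.2, 0, 0, 0, 0], [1, 1, -0.4, 0, 0, 0, 0], [1, 1, -0.4, 0, 0, 0, 0], [1, 1, -0.4, 0, 0, 0, 0], [1, 1, -0.4, 0, 0, 0, 0]]

```text
time_s: 24.65
tcp_pos: [0.4785, 0.0328, 0.0243]
ee_rot: [[0.976, -0.219, -0.011], [-0.219, -0.976, -0.003], [-0.01, 0.006, -1.0]]
wrist_force: [-9.2, 2.3, 0.6]
gripper_width: 0.25
gripper_force: 30.0
```

```bash
python3 st.py
```

```text
t 24.65 tip depth 31.1  v(slot3) 0.54 z 24.3 yaw -12.68 Fu -9.44 Fn 0.22 Fz 0.64 Mz 0.069
```

Slot 3 yields: it advances 0.7 mm at a steady 9.5 N, as predicted for wedging the sprung pad aside. I continue in small steps.

Request:
servo_tool:
  commands:
    - [[1, 0.5, -0.1, 0, 0, 0, 0], [1, 1, -0.2, 0, 0, 0, 0], [1, 1.5, -0.3, 0, 0, 0, 0], [1, 1.5, -0.3, 0, 0, 0, 0], [1, 1.5, -0.3, 0, 0, 0, 0]]

```text
time_s: 25.15
tcp_pos: [0.4801, 0.0326, 0.0242]
ee_rot: [[0.975, -0.22, -0.011], [-0.22, -0.976, -0.003], [-0.01, 0.006, -1.0]]
wrist_force: [-7.6, 2.2, -0.4]
gripper_width: 0.25
gripper_force: 30.0
```

```bash
python3 st.py
```

```text
t 25.15 tip depth 32.7  v(slot3) 0.73 z 24.2 yaw -12.70 Fu -7.93 Fn 0.53 Fz -0.43 Mz -0.057
```

Request:
servo_tool:
  commands:
    - [[1, 0.8, 0, 0, 0, 0, 0], [1, 1.6, 0, 0, 0, 0, 0], [1, 2.4, 0, 0, 0, 0, 0], [1, 3, 0, 0, 0, 0, 0], [1, 3, 0, 0, 0, 0, 0]]

```text
time_s: 25.65
tcp_pos: [0.484, 0.032, 0.0243]
ee_rot: [[0.975, -0.22, -0.009], [-0.22, -0.975, -0.003], [-0.008, 0.005, -1.0]]
wrist_force: [-4.5, -0.3, -1.2]
gripper_width: 0.249
gripper_force: 30.0
```

```bash
python3 st.py
```

```text
t 25.65 tip depth 36.6  v(slot3) 0.97 z 24.3 yaw -12.71 Fu -4.34 Fn -1.29 Fz -1.15 Mz -0.052
```

Request:
servo_tool:
  commands:
    - [[1, 2, 0, 0, 0, 0, 0], [1, 4, 0, 0, 0, 0, 0], [1, 6, 0, 0, 0, 0, 0], [1, 8, 0, 0, 0, 0, 0], [1, 10, 0, 0, 0, 0, 0]]

```text
time_s: 26.15
tcp_pos: [0.4935, 0.0298, 0.0242]
ee_rot: [[0.975, -0.22, -0.01], [-0.22, -0.976, -0.003], [-0.009, 0.005, -1.0]]
wrist_force: [-5.8, 0.9, -1.9]
gripper_width: 0.251
gripper_force: 30.0
```

```bash
python3 st.py
```

```text
t 26.15 tip depth 46.4  v(slot3) 0.88 z 24.2 yaw -12.70 Fu -5.85 Fn -0.41 Fz -1.91 Mz -0.027
```

Request:
servo_tool:
  commands:
    - [[1, 3, 0, 0, 0, 0.004, 0], [1, 6, 0, 0, 0, 0.006, 0], [1, 9, 0, 0, 0, 0.008, 0], [1, 12, 0, 0, 0, 0.008, 0], [1, 15, 0, 0, 0, 0.008, 0]]

```text
time_s: 26.65
tcp_pos: [0.5081, 0.0265, 0.0241]
ee_rot: [[0.976, -0.22, -0.002], [-0.22, -0.976, -0.005], [-0.001, 0.005, -1.0]]
wrist_force: [-6.1, 0.1, -0.6]
gripper_width: 0.252
gripper_force: 30.0
```

```bash
python3 st.py
```

```text
t 26.65 tip depth 61.3  v(slot3) 0.78 z 24.1 yaw -12.69 Fu -5.99 Fn -1.21 Fz -0.63 Mz 0.010
```

Request:
servo_tool:
  commands:
    - [[1, 3, 0, 0, 0.005, 0, 0], [1, 6, 0, 0, 0.005, 0, 0], [1, 9, 0, 0, 0.005, 0, 0], [1, 12, 0, 0, 0.005, 0, 0], [1, 14, 0, 0, 0.005, 0, 0]]

```text
time_s: 27.15
tcp_pos: [0.5214, 0.0234, 0.024]
ee_rot: [[0.976, -0.219, -0.002], [-0.219, -0.976, -0.0], [-0.002, 0.001, -1.0]]
wrist_force: [-5.5, 0.2, -1.4]
gripper_width: 0.25
gripper_force: 30.0
```

Request:
servo_tool:
  commands:
    - [[1, 0, 0, 0.4, 0, 0, 0], [1, 0, 0, 0.8, 0, 0, 0], [1, 0, 0, 1.1, 0, 0, 0], [1, 0, 0, 1.1, 0, 0, 0], [1, 0, 0, 1.1, 0, 0, 0]]

```text
time_s: 27.65
tcp_pos: [0.5221, 0.0234, 0.0234]
ee_rot: [[0.976, -0.219, -0.0], [-0.219, -0.976, -0.0], [-0.0, 0.0, -1.0]]
wrist_force: [-5.6, -1.5, 0.9]
gripper_width: 0.252
gripper_force: 30.0
```

```bash
python3 st.py; python3 go.py .5 .03 .0225 -12.5
```

```text
t 27.65 tip depth 75.7  v(slot3) 0.83 z 23.4 yaw -12.66 Fu -5.11 Fn -2.67 Fz 0.94 Mz -0.044
t 27.65 tcp [0.5221 0.0234 0.0234] yaw -12.66 j [ 20.3685  26.914  -28.0637  -0.0116 -35.047   56.9763] F [-5.5628 -1.4977  0.9376] M [-0.3375  1.5075 -0.0435] w 0.2517104101540251 29.99980563763529
-> [0.5, 0.03, 0.0225, -12.5] shift [-23.02  -1.57   0.92] turn [ 0.0001  0.0004 -0.0029]
```

Request:
servo_tool:
  commands:
    - [[1, -0.5, 0, 0.4, 0, 0, 0], [1, -1, 0, 0.8, 0, 0, 0], [1, -1, 0, 1, 0, 0, 0], [1, -1, 0, 1, 0, 0, 0], [1, -1, 0, 1, 0, 0, 0]]

```text
time_s: 28.15
tcp_pos: [0.5223, 0.0237, 0.0229]
ee_rot: [[0.976, -0.219, 0.002], [-0.219, -0.976, 0.0], [0.002, -0.001, -1.0]]
wrist_force: [-6.2, -2.9, 1.6]
gripper_width: 0.251
gripper_force: 30.0
```

```bash
python3 st.py
```

```text
t 28.15 tip depth 75.7  v(slot3) 1.16 z 22.9 yaw -12.67 Fu -5.47 Fn -4.14 Fz 1.55 Mz -0.151
```

Request:
servo_tool:
  commands:
    - [[1, -0.4, 0.4, 0.2, 0, -0.001, 0], [1, -0.8, 0.8, 0.4, 0, -0.002, 0], [1, -0.8, 0.8, 0.4, 0, -0.002, 0], [0.7, -0.8, 0.8, 0.4, 0, -0.002, 0], [0.5, -0.8, 0.8, 0.4, 0, -0.002, 0]]

```text
time_s: 28.65
tcp_pos: [0.5251, 0.0248, 0.0234]
ee_rot: [[0.976, -0.217, 0.008], [-0.217, -0.976, 0.003], [0.007, -0.005, -1.0]]
wrist_force: [-0.4, 0.2, -0.3]
gripper_width: 0.328
gripper_force: 0.0
```

Request:
servo_tool:
  commands:
    - [[0.4, 0, 0, 0, 0, 0, 0], [0.3, 0, 0, 0, 0, 0, 0], [0.3, 0, 0, 0, 0, 0, 0], [0.3, 0, 0, 0, 0, 0, 0], [0.3, 0, 0, 0, 0, 0, 0]]

```text
time_s: 29.15
tcp_pos: [0.5243, 0.0249, 0.0232]
ee_rot: [[0.976, -0.217, 0.007], [-0.217, -0.976, 0.003], [0.006, -0.004, -1.0]]
wrist_force: [-0.0, 0.2, 0.4]
gripper_width: 0.684
gripper_force: 0.0
```

Request:
servo_tool:
  commands:
    - [[0.3, 0, 0, -10, 0, 0, 0], [0.3, 0, 0, -30, 0, 0, 0], [0.3, 0, 0, -60, 0, 0, 0], [0.3, -30, 0, -100, 0, 0, 0], [0.3, -70, 0, -120, 0, 0, 0]]

```text
time_s: 29.65
tcp_pos: [0.4573, 0.0403, 0.1463]
ee_rot: [[0.976, -0.218, 0.013], [-0.218, -0.976, 0.005], [0.011, -0.007, -1.0]]
wrist_force: [-0.2, 0.7, 0.8]
gripper_width: 0.699
gripper_force: 0.0
```

Request:
servo_tool:
  commands:
    - [[0.3, -10, 45, 0, 0, 0, 0], [0.3, -20, 90, 0, 0, 0, 0], [0.3, -30, 135, 0, 0, 0, 0], [0.3, -30, 180, 0, 0, 0, 0], [0.3, -30, 225, 0, 0, 0, 0]]

```text
time_s: 30.15
tcp_pos: [0.3763, -0.1749, 0.1429]
ee_rot: [[0.976, -0.216, 0.009], [-0.216, -0.976, 0.003], [0.008, -0.004, -1.0]]
wrist_force: [1.1, -0.4, 0.5]
gripper_width: 0.695
gripper_force: 0.0
```

```bash
python3 go.py .4 0 .2 0; python3 - <<'E'
from h import *
snap("side","pics/side4.png"); snap("top","pics/top4.png")
a=[cv2.imread(f"pics/{f}4.png") for f in("side","top")]
A=cv2.resize(a[0][150:270,250:380],(390,360),interpolation=2);B=cv2.resize(a[1][145:265,200:335],(405,360),interpolation=2)
cv2.imwrite("pics/crop4.png",np.hstack([A,B]))
E
```

```text
t 30.15 tcp [ 0.3763 -0.1749  0.1429] yaw -12.45 j [ -2.4151   6.9264 -35.1344  -0.2372 -47.453   80.1224] F [ 1.1389 -0.4498  0.4735] M [-0.0051 -0.1548  0.0337] w 0.694930329302208 0.0
-> [0.4, 0.0, 0.2, 0.0] shift [ -14.14 -176.16  -56.46] turn [-0.0036 -0.0083 -0.2173]
```

View pics/crop4.png

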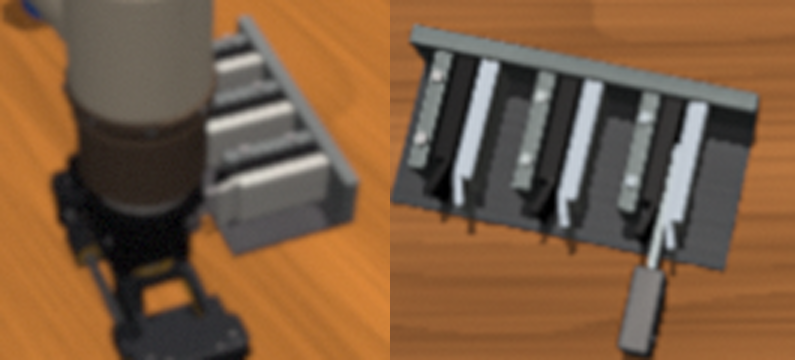

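The top view shows the gauge free-standing, straight in slot 3. The handle is at crop (642,310) close to the clamp's front, and the blade is mostly inside, between pad and jaw. The gripper is clear, so I hand in.

```bash
python3 -c "
from station import r
print(r.finish_job())"
```

```text
the job is handed in; nothing more can be done
None
```

The gauge is standing in slot 3 with its blade about 75 mm in, released and handed in after about 30 s: slot 3 gave a steady drag of about 5–6 N, slot 1 slid freely, and slot 2 I took as the seized one because it would not move at 12 N while slot 3 gave way at about 9.5 N.

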